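# Close up the row on the display tray

### The arm

A 6-joint arm with a two-finger parallel gripper is mounted at the origin on the work surface. World frame = base frame: x ahead of the robot, y to its left, z up, the work surface at z = 0. Lengths are in m, angles in rad, forces in N, time in s.
With the tool pointing down it reaches from about 0.3 to 0.875 m from the base axis. Payload 4.2 kg.
Tool frame: the origin (TCP) lies at the very end of the fingers, on their centre line; the grasp point (between the pads) lies r.hold_point_z behind it (r.hold_point_z is the distance from the TCP to the grasp point, in m); z points along the fingers, y is the line along which they close (so a half turn about z gives the same grasp; the last joint's range is limited). The gripper opens to 85 mm and grips with 20 to 120 N. Pads are 22 mm wide; open, the fingers measure 114 mm over their backs; the gripper's body (76 mm by 85 mm) begins 54 mm behind the grasp point. The pads swing forward as they close: fully open they stand 13 mm farther back than shut.
Start: joints at [1.314, 0.32, 1.565, -0, 1.257, -0.02], TCP at [0.135, 0.559, 0.2] pointing down, gripper open.
Joint ranges: [-3.11, 3.11], [-0.84, 2.01], [0.21, 2.61], [-1.34, 4.49], [0.05, 2.63], [-2.56, 2.56]. Speed limits (rad/s): [2.57, 2.57, 3.14, 3.14, 3.14, 3.14].

### API

Orientations are given as a unit quaternion [w, x, y, z].
In Python, from rig import r, viewer gives the robot as it stands.
- The arm moves only by the tool send_rows, never from a script. Its argument "steps" is text: rows parted by semicolons, each of 7 numbers parted by spaces: the shift along the tool's x, y, z in mm, then the turn, a rotation vector about the tool's x, y, z in degrees, then the finger opening in mm, from 0 to 85.4. In form: x y z rx ry rz hand; .... A call has 1 to 5 rows; each row is the pose to reach, as a shift and turn from the pose commanded when the call began, along the tool's axes at that moment; what a row does not reach only later rows make up. A row lasts 1/8 s, in which the tool goes at most 62.5 mm and 10.7 degrees, less where a joint would pass 70% of its speed; a pose out of reach is approached as far as the arm can. A call with a gripper value outside its range is refused whole. The fingers move at their own pace and stop on an object; "squeeze" is the grip in N (left out, the last holds). Time passes only in rows, so rows that repeat a pose let the fingers close. It gives the time, the measured TCP pose, the force, the opening and the grip force at its end, in the units of the state.
- r.read_state(): the state, without advancing time (a new reading comes with each control period).
- viewer.camera(name): name is "scene" or "top"; returns a dict with "image" (480x640x3 uint8, red, green, blue), "range_z" (480x640 float32, m along the optical axis (not along the pixel's ray), 0 where there is no reading), "fx", "fy", "cx", "cy" (pixels), "D" ([k1, k2, p1, p2, k3] as OpenCV has them; the pictures are not rectified), "T" (4x4, takes a point from camera to world coordinates). Camera axes: x right, y down, z forward; pixel columns grow to the right and rows downward; lengths in m; the calibration is good to about 2 mm. A picture is of the moment at which its call begins.
- r.hand_in(): hands the job in; it is judged then, once.
The state is a dict: "time": time; "q": joint angles; "qvel": joint speeds; "effort": joint torques, N m; "eef_pos": TCP position; "ee_rot": TCP orientation; "wrist_force": force on the tool from outside, world axes, zero at the start; "ft_torque": the same for the moment, N m; "width": opening from 0.0 (shut) to 1.0 (fully open); "finger_force": force on a finger pad.
Only numpy, scipy, OpenCV 4.12 (cv2) and the standard library are available. Lean on these libraries where they do the work, as an engineer would, in place of code of your own. Each camera call takes 0.05 s, during which the arm holds its last target. There are 200 camera calls.

### The job

Without lifting it, push the green candy jar back against the tray's back wall while it is still short of the brass line, then push it along that wall - keeping it against the wall all the way once it has passed the line - so that it pushes the wooden pen cup ahead of it until the cup comes up against the sprung buffer of the marble bookend. Press the row together there with some 15 newtons for about half a second, never pushing the glass with more than 25, then let go, leaving jar and cup standing tight against each other and the wall, with nothing else disturbed or tipped.

Things in the scene. Friction and masses are not known exactly. Their poses are not given: they have to be found in the camera images.
- tray: dark wooden display tray, fixed, 240 x 500 mm; the face of its floor is 10 mm above the table. Origin: centre of its underside; z up, y along its length, x towards its back wall. Back wall: along y, inner face at x = +105 mm, top 55 mm above the table. Lips along the front (x = -120 to -112 mm) and the +y end reach 18 mm above the table; the -y end is open.
- jar: empty green glass candy jar with brass twist cap that stays on, loose, 0.26 to 0.46 kg. Upright cylinder, 92 mm diameter up to 56 mm height, cap 88 mm diameter, 76 mm tall in all. Origin: centre of its underside; z up. Starts 15 to 45 mm clear of the back wall; touching it, its centre is at tray x +59 mm. Best pushed 25 to 50 mm above the tray floor; alone it takes some 1 to 5 N to push.
- pen_cup: oblong light wooden pen cup with three pens, loose, about 0.22 kg, 92 mm (x, across the tray) x 60 mm (y, along the tray) x 85 mm tall, pens to 135 mm. Origin: centre of its underside; z up. Starts 1 mm off the back wall, square to it. Jar and cup together take some 3 to 9 N to push; the push rises above that once the cup meets the bookend's buffer.
- coaster: white ceramic coaster, 96 mm in diameter, 7 mm thick, lying on the front part of the tray; leave alone. Origin: centre of its underside.
- spinning_top: orange plastic spinning top, 45 mm in diameter, 50 mm tall, standing upside down on the front part of the tray; leave alone. Origin: centre of its underside.
- lamp: battery lamp with a green shade and a black knob, 120 mm wide, 194 mm tall, on the table; leave alone. Origin: centre of its underside.
- remote: black remote control, 160 x 45 x 18 mm, on the table; leave alone. Origin: centre of its underside.
- tea_glass: clear tea glass, 64 mm wide at the rim, 80 mm tall, on the table; leave alone. Origin: centre of its underside.
- sugar_bowl: blue ceramic sugar bowl, 100 mm wide, 55 mm tall, on the table; leave alone. Origin: centre of its underside.
- line (a point): foot of the back wall at the brass line, on the tray floor (tray x +105, y -110 mm); axes as the tray's. The brass line, 6 mm wide and flush, is inlaid straight across the tray floor from here; the jar starts on its -y side, pen cup and bookend are on its +y side.
- wall_end (a point): middle of the back wall's top edge at the tray's +y end (tray x +112, y +250 mm, 55 mm above the table). Near it an immovable white marble bookend (98 x 60 x 90 mm) stands against the wall, with a sprung black buffer plate facing the cup (4 N per mm, 8 mm travel). The gap from the cup's far face to the buffer is 25 to 120 mm, changes every time and is not measured; it must be felt.
Mind the look-alikes: they are no part of the job. Of the things shaped like the jar, the green one is meant.

How it is judged:
By the outcome, as a careful person would: the job done as asked, in the order asked, and still so for the second after the job is handed in, with the robot touching nothing.
It also fails if it takes over 72 s, if anything falls off the work surface, if the arm or the gripper's body presses on something with over 40 N, if the wrist force passes 120 N, or if a joint passes its speed limit or range.

## Working session

There is one attempt and no reset: what is moved stays moved. The work goes in short steps, Python scripts to look and compute and a tool call to move; the robot and the scene stay as the last step left them, time stands still between calls to the robot, and variables do not carry over. Pictures are saved under pics/ and viewed, at most 10 in all, crops included, and the job is handed in when it is done.

Besides the shell and the picture viewer there is one more tool, called after "Call:" by a JSON object that holds its "api" and its "payload". send_rows: Moves the arm, as the interface text tells. Its arguments: {"type":"object","properties":{"steps":{"type":"string"},"squeeze":{"type":"number"}},"required":["steps"]}

```bash
ls; mkdir -p pics; python3 - <<'E'
from rig import r,viewer
import cv2,numpy as np
for n in("scene","top"):
    c=viewer.camera(n); np.savez(f"pics/{n}0.npz",**c); cv2.imwrite(f"pics/{n}0.png",c["image"][:,:,::-1])
    print(n,c["fx"],c["D"],np.round(c["T"],3).tolist())
s=r.read_state();print(s, r.hold_point_z)
E
```

```text
pics
scene 565.528960311162 [-0.18520945  0.          0.          0.          0.        ] [[0.609, 0.521, -0.597, 1.574], [0.793, -0.389, 0.469, -0.804], [0.012, -0.759, -0.651, 1.205], [0.0, 0.0, 0.0, 1.0]]
top 438.86564422786614 [-0.04302165  0.          0.          0.          0.        ] [[0.128, -0.968, 0.214, 0.337], [-0.992, -0.125, 0.027, -0.005], [0.0, -0.215, -0.977, 1.065], [0.0, 0.0, 0.0, 1.0]]
{'time': 0.1, 'q': array([ 1.31399150e+00,  3.20261893e-01,  1.56556267e+00,  1.61434193e-06,
        1.25740553e+00, -2.00010032e-02]), 'qvel': array([-3.17083519e-04,  9.95082661e-04, -2.78858418e-03, -5.50997795e-04,
       -8.06032626e-04, -1.18351542e-05]), 'effort': array([-3.64059315e-05, -4.16403937e+01, -2.34702909e+01, -5.03641843e-06,
        4.89111117e-03, -4.63233036e-06]), 'eef_pos': array([0.13477075, 0.55848995, 0.1993447 ]), 'ee_rot': array([-1.13712431e-04,  1.18125665e-01,  9.92998317e-01, -8.10787308e-04]), 'wrist_force': array([-0.10738366, -0.48506763, -0.0399094 ]), 'ft_torque': array([ 0.01478887,  0.01094205, -0.01882661]), 'finger_force': 0.0, 'width': 1.0017015947343024} 0.0187
```

View pics/top0.png

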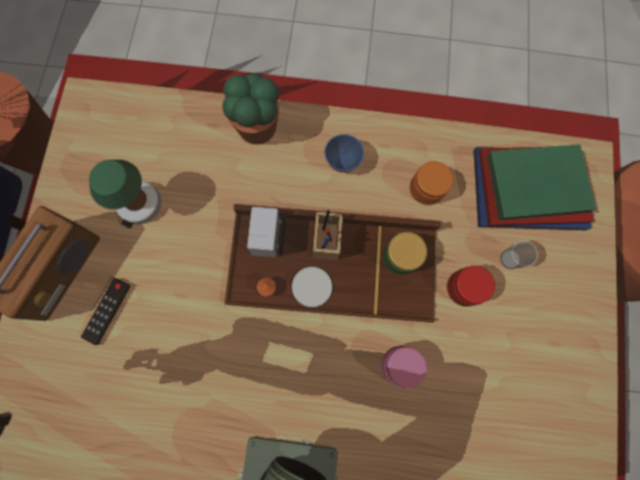

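View pics/scene0.png

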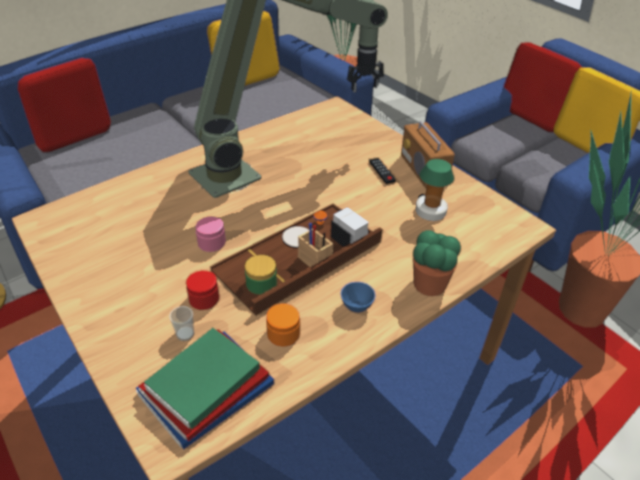

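The top view shows the tray spanning (235,207) to (434,320), with the green jar's cap at about (407,251), the brass line at x≈378 and the cup at (328,233). The red jar is at (472,286), just outside the open end. I'll enlarge the tray.

```bash
python3 - <<'E'
import cv2,numpy as np
im=cv2.imread("pics/top0.png")[195:330,215:505]
im=cv2.resize(im,(800,372),interpolation=cv2.INTER_CUBIC)
im=cv2.convertScaleAbs(im,alpha=1.7,beta=10)
cv2.imwrite("pics/crop0.png",im); print(800/290,372/135)
E
```

```text
2.7586206896551726 2.7555555555555555
```

View pics/crop0.png

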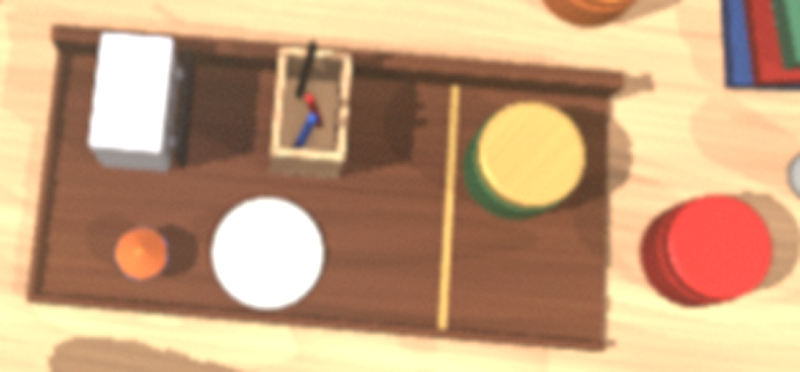

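The crop shows the cap centre at about (532,155), the line from (455,86) to (443,328), the front lip's outer edge from (33,300) to (605,348), and the cup rim spanning (275–352, 48–160). Next I'll turn these into world positions.

```bash
cat > h.py <<'E'
import cv2,numpy as np
def ray(c,px,z):
    K=np.array([[c["fx"],0,c["cx"]],[0,c["fy"],c["cy"]],[0,0,1.]])
    p=cv2.undistortPoints(np.array(px,float).reshape(-1,1,2),K,np.asarray(c["D"],float)).reshape(-1,2)
    T=c["T"]; d=np.c_[p,np.ones(len(p))]@T[:3,:3].T
    return T[:3,3]+d*((z-T[2,3])/d[:,2])[:,None]
def cloud(c):
    H,W=c["range_z"].shape; u,v=np.meshgrid(np.arange(W),np.arange(H))
    K=np.array([[c["fx"],0,c["cx"]],[0,c["fy"],c["cy"]],[0,0,1.]])
    p=cv2.undistortPoints(np.stack([u,v],-1).reshape(-1,1,2).astype(float),K,np.asarray(c["D"],float)).reshape(H,W,2)
    P=np.dstack([p,np.ones((H,W))])*c["range_z"][...,None]
    return P@c["T"][:3,:3].T+c["T"][:3,3]
E
python3 - <<'E'
from h import *
c=dict(np.load("pics/top0.npz"))
f=lambda L:[((x+.5)/2.7586-.5+215,(y+.5)/2.7556-.5+195) for x,y in L]
def P(n,L,z): 
    q=ray(c,f(L),z); print(n,np.round(q*1000,1).tolist()); return q
l=P("line",[(455,86),(443,328)],.01)
a=P("front",[(33,300),(605,348)],.018)
w=P("walltop back",[(55,27),(622,73)],.055)
P("walltop mid",[(55,36),(622,82)],.055)
P("cap",[(532,155)],.086); 
P("cup rim",[(278,48),(353,52),(346,162),(270,157)],.095)
P("endlip floor -y",[(608,95),(605,345)],.01)
for n in(("top","scene")):
    d=dict(np.load(f"pics/{n}0.npz"))
    C=cloud(d);h=cv2.cvtColor(d["image"],cv2.COLOR_RGB2HSV)
    z=C[...,2]; X=C[...,0];Y=C[...,1]; ok=d["range_z"]>0
    b=ok&(X>.35)&(X<.8)&(Y>-.5)&(Y<.3)
    m=b&(z>.078)&(z<.095)&(h[...,0]>15)&(h[...,0]<32)&(h[...,1]>120)&(Y<-.1)
    q=C[m]; print(n,"cap",len(q),q.mean(0),q.min(0),q.max(0))
    for lo,hi,nm in((.047,.063,"wall"),(.005,.014,"floor")):
        m=b&(z>lo)&(z<hi)&(h[...,2]<110)
        q=C[m].astype(np.float32); print(nm,len(q),q.mean(0),cv2.minAreaRect(q[:,:2]*1000))
E
```

```text
line [[630.6, -145.1, 10.0], [414.2, -155.1, 10.0]]
front [[392.1, 198.4, 18.0], [414.1, -293.6, 18.0]]
walltop back [[626.3, 211.8, 55.0], [648.4, -282.1, 55.0]]
walltop mid [[618.2, 210.5, 55.0], [640.3, -282.6, 55.0]]
cap [[558.9, -203.7, 86.0]]
cup rim [[620.5, 15.7, 95.0], [625.1, -46.6, 95.0], [531.6, -51.4, 95.0], [527.8, 10.7, 95.0]]
endlip floor -y [[640.1, -283.1, 10.0], [417.2, -295.7, 10.0]]
top cap 1151 [ 0.56042052 -0.2028008   0.08644355] [ 0.51800456 -0.24690146  0.07804449] [ 0.60515125 -0.15951027  0.09194268]
wall 1810 [ 0.6310994  -0.14801766  0.05488623] ((629.5819702148438, -143.84384155273438), (712.3660278320312, 339.11083984375), 89.94281768798828)
floor 12019 [ 0.51213026 -0.05642354  0.01057867] ((605.2198486328125, -144.69491577148438), (399.93218994140625, 714.6647338867188), 2.3862717151641846)
scene cap 545 [ 0.56573915 -0.20718758  0.08487978] [ 0.51906434 -0.24954738  0.07805752] [ 0.60639203 -0.16072467  0.09341442]
wall 1093 [ 0.6252719  -0.06492919  0.05409671] ((667.0538330078125, -98.08987426757812), (272.28985595703125, 617.615478515625), 2.602508306503296)
floor 1959 [ 0.53109455 -0.11090904  0.00945758] ((600.1143798828125, -87.40374755859375), (392.1353759765625, 597.9444580078125), 2.781440258026123)
```

```bash
cat > go.py <<'E'
import sys,numpy as np
from scipy.spatial.transform import Rotation as R
from rig import r
# usage: go.py tx ty z yaw(tool x vs tray x, deg)  (mm)
A=np.radians(2.6); O=np.array([521,-41.]); M=np.array([[np.cos(A),-np.sin(A)],[np.sin(A),np.cos(A)]])
s=r.read_state(); q=s["ee_rot"]; Rt=R.from_quat([q[1],q[2],q[3],q[0]]); p=s["eef_pos"]*1000
f=M.T@s["wrist_force"][:2]
yw=np.degrees(np.arctan2(*Rt.as_matrix()[1::-1,0]))-2.6
print("t %.2f tray pos"%s["time"],np.round(M.T@(p[:2]-O),1),"z %.1f yaw %.1f"%(p[2],yw),"F tray",np.round(f,1),"Fz %.1f"%s["wrist_force"][2],"q",np.round(s["q"],2))
if len(sys.argv)>1:
    tx,ty,z,yaw=map(float,sys.argv[1:])
    w=np.r_[O+M@[tx,ty],z]
    c,d=np.cos(np.radians(yaw+2.6)),np.sin(np.radians(yaw+2.6))
    G=np.array([[c,d,0],[d,-c,0],[0,0,-1.]])
    print("move",np.round(Rt.inv().apply(w-p),1),"rot",np.round(np.degrees((Rt.inv()*R.from_matrix(G)).as_rotvec()),1))
E
python3 go.py -60 -163.6 200 0
```

```text
t 0.10 tray pos [-358.6  616.4] z 199.3 yaw 163.8 F tray [-0.1 -0.5] Fz -0.0 q [ 1.31  0.32  1.57  0.    1.26 -0.02]
move [-5.04e+02 -6.66e+02  4.00e-01] rot [-0.000e+00  1.000e-01  1.638e+02]
```

Call:
{"api": "send_rows", "payload": {"steps": "-504 -666 0 0 0 164 0;-504 -666 0 0 0 164 0;-504 -666 0 0 0 164 0;-504 -666 0 0 0 164 0;-504 -666 0 0 0 164 0", "squeeze": 20}}

```text
time: 0.72
eef_pos: [0.26, 0.2706, 0.1999]
ee_rot: [0.0, 0.556, 0.831, 0.0]
wrist_force: [2.1, 0.3, -0.2]
width: 0.0
finger_force: 0.0
```

```bash
python3 go.py -60 -163.6 200 0
```

```text
t 0.72 tray pos [-246.6  323.1] z 199.9 yaw 109.8 F tray [2.1 0.2] Fz -0.2 q [ 0.77 -0.    1.96 -0.    1.18  0.38]
move [-521.1   10.5    0. ] rot [  0.   -0.  109.8]
```

Call:
{"api": "send_rows", "payload": {"steps": "-521 10 0 0 0 110 0;-521 10 0 0 0 110 0;-521 10 0 0 0 110 0;-521 10 0 0 0 110 0;-521 10 0 0 0 110 0"}}

```text
time: 1.35
eef_pos: [0.3863, -0.0154, 0.2001]
ee_rot: [-0.0, 0.872, 0.49, 0.0]
wrist_force: [0.9, 1.5, 0.6]
width: -0.003
finger_force: 0.0
```

```bash
python3 go.py -60 -163.6 150 0
```

```text
t 1.35 tray pos [-133.4   31.7] z 200.1 yaw 56.0 F tray [1.  1.5] Fz 0.6 q [-0.07  0.02  1.94  0.    1.18  0.48]
move [-120.9  170.    50.1] rot [-0. -0. 56.]
```

Call:
{"api": "send_rows", "payload": {"steps": "-121 170 50 0 0 56 0;-121 170 50 0 0 56 0;-121 170 50 0 0 56 0;-121 170 50 0 0 56 0;-121 170 50 0 0 56 0"}}

```text
time: 1.98
eef_pos: [0.4694, -0.2065, 0.1486]
ee_rot: [-0.0, 0.999, 0.042, -0.001]
wrist_force: [-0.5, -0.3, -0.3]
width: 0.004
finger_force: 0.0
```

```bash
python3 go.py -60 -163.6 42 0
```

```text
t 1.98 tray pos [ -59. -163.] z 148.6 yaw 2.2 F tray [-0.5 -0.3] Fz -0.3 q [-0.44  0.26  1.78 -0.    1.1   1.05]
move [ -0.8   0.7 106.6] rot [-0.1  0.1  2.2]
```

Call:
{"api": "send_rows", "payload": {"steps": "-1 1 40 0 0 2.2 0;-1 1 75 0 0 2.2 0;-1 1 98 0 0 2.2 0;-1 1 107 0 0 2.2 0;-1 1 107 0 0 2.2 0"}}

```text
time: 2.6
eef_pos: [0.4683, -0.2057, 0.0429]
ee_rot: [-0.0, 1.0, 0.027, -0.0]
wrist_force: [-0.6, -0.7, -0.2]
width: 0.001
finger_force: 0.0
```

```bash
python3 go.py -26 -163.6 40 0; python3 - <<'E'
from h import *
from rig import viewer
c=viewer.camera("scene"); im=c["image"][200:340,180:400,::-1]
cv2.imwrite("pics/a1.png",cv2.resize(im,None,fx=3.5,fy=3.5,interpolation=cv2.INTER_CUBIC))
E
```

```text
t 2.60 tray pos [ -60.1 -162.1] z 42.9 yaw 0.5 F tray [-0.6 -0.7] Fz -0.2 q [-0.44  0.38  1.93  0.    0.84  1.08]
move [34.1  1.8  2.8] rot [-0.   0.   0.5]
```

View pics/a1.png

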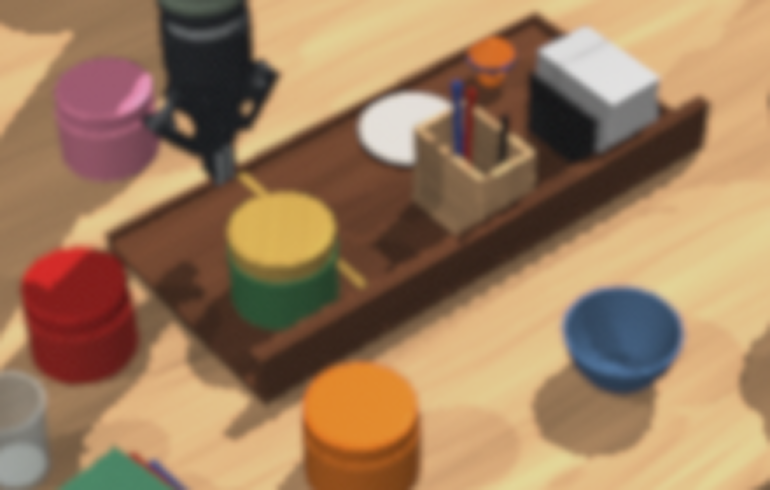

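The fingers stand clear in front of the jar at crop (220,170), and the jar's path to the wall is free.

Call:
{"api": "send_rows", "payload": {"steps": "15 1 3 0 0 0.5 0;28 2 3 0 0 0.5 0;34 2 3 0 0 0.5 0;39 2 3 0 0 0.5 0;43 2 3 0 0 0.5 0"}}

```text
time: 3.28
eef_pos: [0.5103, -0.2051, 0.04]
ee_rot: [-0.0, 1.0, 0.023, -0.001]
wrist_force: [-4.2, -0.3, 3.4]
width: 0.001
finger_force: 2.0
```

Call:
{"api": "send_rows", "payload": {"steps": "3 0 0 0 0 0 0;6 0 0 0 0 0 0;8 0 0 0 0 0 0;10 0 0 0 0 0 0;11 0 0 0 0 0 0"}}

```text
time: 3.9
eef_pos: [0.5227, -0.2049, 0.04]
ee_rot: [-0.0, 1.0, 0.023, 0.0]
wrist_force: [-3.0, -0.5, 1.8]
width: 0.004
finger_force: 1.3
```

```bash
python3 go.py 2 -163.6 40 0
```

```text
t 3.90 tray pos [  -5.8 -163.8] z 40.0 yaw -0.0 F tray [-3.  -0.4] Fz 1.8 q [-0.39  0.45  1.81  0.    0.88  1.13]
move [ 7.8 -0.2  0. ] rot [-0. -0. -0.]
```

Contact is made at about 3 N. I'll keep going gently until the wall is felt.

Call:
{"api": "send_rows", "payload": {"steps": "2 0 0 0 0 0 0;4 0 0 0 0 0 0;5 0 0 0 0 0 0;6 0 0 0 0 0 0;6 0 0 0 0 0 0"}}

```text
time: 4.53
eef_pos: [0.5287, -0.2046, 0.04]
ee_rot: [-0.0, 1.0, 0.023, 0.0]
wrist_force: [-1.6, 0.1, 0.5]
width: 0.0
finger_force: 0.8
```

Call:
{"api": "send_rows", "payload": {"steps": "0.5 0 0 0 0 0 0;1 0 0 0 0 0 0;1 0 0 0 0 0 0"}}

```text
time: 4.9
eef_pos: [0.5295, -0.2046, 0.0401]
ee_rot: [-0.0, 1.0, 0.023, 0.0]
wrist_force: [-2.8, 0.0, -0.3]
width: -0.004
finger_force: 1.0
```

```bash
python3 go.py 2 -163.6 40 0
```

```text
t 4.90 tray pos [   1.1 -163.8] z 40.1 yaw -0.0 F tray [-2.8  0.2] Fz -0.3 q [-0.39  0.45  1.8   0.    0.89  1.14]
move [ 0.9 -0.2  0.1] rot [-0. -0. -0.]
```

Call:
{"api": "send_rows", "payload": {"steps": "0.5 0 0 0 0 0 0;1 0 0 0 0 0 0;1 0 0 0 0 0 0"}}

```text
time: 5.28
eef_pos: [0.5306, -0.2046, 0.0401]
ee_rot: [-0.0, 1.0, 0.023, 0.0]
wrist_force: [-1.6, 0.5, -0.8]
width: -0.003
finger_force: 1.0
```

Call:
{"api": "send_rows", "payload": {"steps": "0.5 0 0 0 0 0 0;1 0 0 0 0 0 0;1 0 0 0 0 0 0"}}

```text
time: 5.65
eef_pos: [0.5316, -0.2045, 0.0401]
ee_rot: [-0.0, 1.0, 0.023, 0.0]
wrist_force: [-2.6, -0.2, 0.2]
width: -0.002
finger_force: 1.0
```

Call:
{"api": "send_rows", "payload": {"steps": "0.5 0 0 0 0 0 0;1 0 0 0 0 0 0;1 0 0 0 0 0 0"}}

```text
time: 6.02
eef_pos: [0.5317, -0.2044, 0.04]
ee_rot: [-0.0, 1.0, 0.023, -0.001]
wrist_force: [-4.4, -0.1, 1.9]
width: 0.001
finger_force: 2.5
```

Call:
{"api": "send_rows", "payload": {"steps": "0.5 0 0 0 0 0 0;1 0 0 0 0 0 0;1 0 0 0 0 0 0"}}

```text
time: 6.4
eef_pos: [0.5316, -0.2044, 0.04]
ee_rot: [-0.0, 1.0, 0.023, -0.002]
wrist_force: [-7.2, -0.9, 3.2]
width: -0.004
finger_force: 3.7
```

Call:
{"api": "send_rows", "payload": {"steps": "0.5 0 0 0 0 0 0;1 0 0 0 0 0 0;1 0 0 0 0 0 0"}}

```text
time: 6.78
eef_pos: [0.5316, -0.2044, 0.0401]
ee_rot: [-0.0, 1.0, 0.023, -0.003]
wrist_force: [-9.8, -1.1, 5.4]
width: -0.003
finger_force: 4.9
```

Call:
{"api": "send_rows", "payload": {"steps": "-20 0 0 0 0 0 0;-45 0 0 0 0 0 0;-45 20 -45 0 0 0 0;-40 75 -65 0 0 -10 0;-5 75 -65 0 0 -20 0"}}

```text
time: 7.4
eef_pos: [0.535, -0.2843, 0.1082]
ee_rot: [0.003, 0.981, 0.196, 0.003]
wrist_force: [0.7, -0.3, -0.1]
width: -0.003
finger_force: 0.0
```

```bash
python3 go.py 39 -240 110 75
```

```text
t 7.40 tray pos [   2.9 -243.6] z 108.2 yaw 20.0 F tray [ 0.7 -0.3] Fz -0.1 q [-0.51  0.43  1.63 -0.    1.07  0.67]
move [35.1  8.9 -1.6] rot [  0.5  -0.1 -55. ]
```

Call:
{"api": "send_rows", "payload": {"steps": "35 9 -1 0 0 -55 0;35 9 -1 0 0 -55 0;35 9 -1 0 0 -55 0;35 9 -1 0 0 -55 0;35 9 -1 0 0 -55 0"}}

```text
time: 8.02
eef_pos: [0.5702, -0.2746, 0.1064]
ee_rot: [0.001, 0.784, 0.62, 0.001]
wrist_force: [-0.1, -0.6, -0.3]
width: 0.003
finger_force: 0.0
```

```bash
python3 go.py 39 -240 38 75;python3 - <<'E'
from h import *
from rig import viewer
d=viewer.camera("top");cv2.imwrite("pics/t1.png",cv2.resize(d["image"][180:340,210:510,::-1],(800,427),interpolation=cv2.INTER_CUBIC))
d=viewer.camera("scene");C=cloud(d);h=cv2.cvtColor(d["image"],cv2.COLOR_RGB2HSV)
z=C[...,2]; X=C[...,0];Y=C[...,1]
m=(X>.35)&(X<.7)&(Y<-.1)&(Y>-.3)&(z>.078)&(z<.095)&(h[...,0]>15)&(h[...,0]<32)&(h[...,1]>120)
q=C[m];A=np.radians(2.6);M=np.array([[np.cos(A),-np.sin(A)],[np.sin(A),np.cos(A)]])
q=(q[:,:2]*1000-[521,-41])@M; print(len(q),np.percentile(q,[1,50,99],0),q.mean(0))
E
```

```text
t 8.03 tray pos [  38.6 -235.6] z 106.4 yaw 74.1 F tray [-0.1 -0.6] Fz -0.3 q [-0.47  0.48  1.56  0.    1.1  -0.24]
move [-4.1  1.3 68.4] rot [ 0.2 -0.  -0.9]
559 [[  17.44555138 -207.92724364]
 [  61.92177136 -168.70413465]
 [ 102.27400808 -126.02118983]] [  62.42067255 -167.85159879]
```

View pics/t1.png

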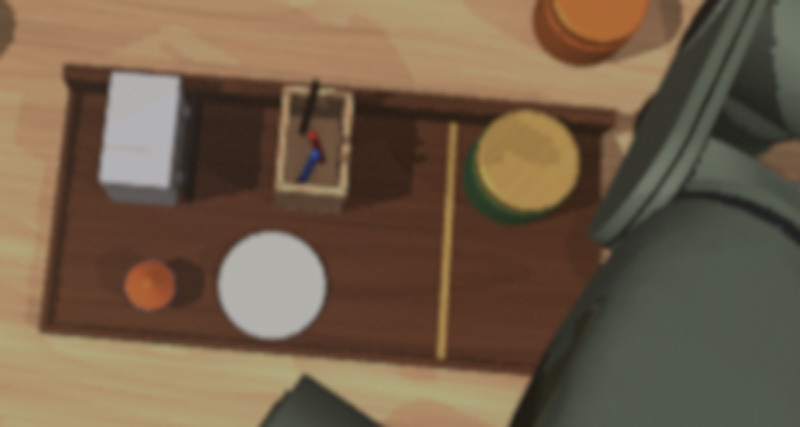

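The picture shows the jar (cap at 528,160) against the wall and still short of the line (x≈450), with everything else undisturbed. I'll lower the fingers behind it.

Call:
{"api": "send_rows", "payload": {"steps": "-4 1 25 0 0 -0.9 0;-4 1 50 0 0 -0.9 0;-4 1 66 0 0 -0.9 0;-4 1 67 0 0 -0.9 0;-4 1 67 0 0 -0.9 0"}}

```text
time: 8.75
eef_pos: [0.5694, -0.2788, 0.0398]
ee_rot: [0.001, 0.782, 0.624, 0.0]
wrist_force: [0.5, -0.1, -0.3]
width: 0.0
finger_force: 0.0
```

```bash
python3 go.py 44.5 -219 39 75
```

```text
t 8.75 tray pos [  37.6 -239.8] z 39.8 yaw 74.6 F tray [ 0.5 -0.1] Fz -0.3 q [-0.47  0.54  1.64  0.    0.96 -0.25]
move [21.8  1.1  0.8] rot [ 0.1  0.  -0.4]
```

Call:
{"api": "send_rows", "payload": {"steps": "8 0 0 0 0 -0.4 0;16 1 0 0 0 -0.4 0;20 1 0 0 0 -0.4 0;22 1 0 0 0 -0.4 0;24 1 0 0 0 -0.4 0"}}

```text
time: 9.38
eef_pos: [0.5747, -0.2562, 0.0393]
ee_rot: [0.001, 0.779, 0.627, -0.001]
wrist_force: [-2.4, -4.7, 2.2]
width: 0.0
finger_force: 2.4
```

```bash
python3 go.py 44.5 -212 39 75
```

```text
t 9.38 tray pos [  43.9 -217.4] z 39.3 yaw 75.1 F tray [-2.6 -4.5] Fz 2.2 q [-0.44  0.54  1.65 -0.    0.96 -0.22]
move [ 5.4 -0.8  0.3] rot [-0.   0.1  0.1]
```

Call:
{"api": "send_rows", "payload": {"steps": "5 -1 0 0 0 0 0;10 -2 0 0 0 0 0;15 -4 0 0 0 0 0;20 -5 0 0 0 0 0;24 -6 0 0 0 0 0"}}

```text
time: 10.0
eef_pos: [0.5692, -0.2352, 0.04]
ee_rot: [-0.0, 0.778, 0.628, -0.006]
wrist_force: [-16.3, -15.5, 11.0]
width: 0.001
finger_force: 9.5
```

```bash
python3 go.py 44.5 -170 40 75
```

```text
t 10.00 tray pos [  39.3 -196.2] z 40.0 yaw 75.2 F tray [-17.  -14.8] Fz 11.0 q [-0.4   0.52  1.68 -0.01  0.95 -0.18]
move [26.6 -1.7 -0.3] rot [-0.4  0.5  0.2]
```

That is too much sideways force, so I'll ease off and look.

Call:
{"api": "send_rows", "payload": {"steps": "-3 -2 0 0 0 0 0;-5 -3 0 0 0 0 0;-5 -3 0 0 0 0 0"}}

```text
time: 10.38
eef_pos: [0.5699, -0.2351, 0.039]
ee_rot: [-0.0, 0.779, 0.627, -0.0]
wrist_force: [-2.0, -3.0, 1.2]
width: -0.001
finger_force: 1.6
```

```bash
python3 go.py 44.5 -170 40 75; cat > jar.py <<'E'
from h import *
from rig import viewer
d=viewer.camera("scene");C=cloud(d);h=cv2.cvtColor(d["image"],cv2.COLOR_RGB2HSV)
z=C[...,2]; X=C[...,0];Y=C[...,1]
A=np.radians(2.6);M=np.array([[np.cos(A),-np.sin(A)],[np.sin(A),np.cos(A)]])
U=(C[...,:2]*1000-[521,-41])@M; 
m=(abs(U[...,0]-60)<60)&(U[...,1]<30)&(U[...,1]>-230)&(z>.080)&(z<.095)&(h[...,0]>15)&(h[...,0]<32)&(h[...,1]>120)
q=U[m];print("cap",len(q),np.percentile(q,[1,99],0).round(1).tolist(),q.mean(0))
import sys
if len(sys.argv)>1: cv2.imwrite(sys.argv[1],cv2.resize(d["image"][200:340,180:400,::-1],None,fx=3.5,fy=3.5,interpolation=cv2.INTER_CUBIC))
E
python3 jar.py pics/s2.png
```

```text
t 10.38 tray pos [  40.1 -196.1] z 39.0 yaw 75.0 F tray [-2.1 -2.9] Fz 1.2 q [-0.41  0.52  1.68 -0.    0.94 -0.19]
move [26.4 -2.5 -1. ] rot [-0.  0.  0.]
cap 474 [[19.6, -187.6], [102.8, -102.9]] [  64.5476835  -144.99238645]
```

View pics/s2.png

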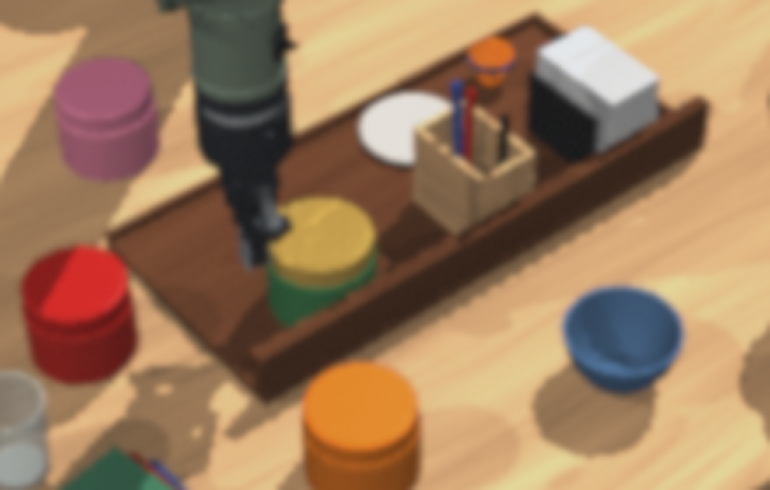

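The jar has moved about 21 mm and is still on the wall at y≈-142. The single finger makes it roll and wedge, so I'll switch to a two-finger cradle with the opening around 40 mm and the tool square to the wall.

Call:
{"api": "send_rows", "payload": {"steps": "-10 0 0 0 0 0 0;-22 0 0 0 0 -5 20;-25 10 0 0 0 -15 40;-25 18 4 0 0 -15 40;-25 18 4 0 0 -15 40"}}

```text
time: 11.05
eef_pos: [0.5829, -0.2629, 0.0344]
ee_rot: [-0.0, 0.692, 0.722, 0.0]
wrist_force: [0.1, -0.3, -1.1]
width: 0.469
finger_force: 0.0
```

```bash
python3 go.py 59 -205 36 90; python3 jar.py; python3 -c "
from rig import r;print(r.read_state()['width'])"
```

```text
t 11.05 tray pos [  51.8 -224.5] z 34.4 yaw 89.9 F tray [ 0.  -0.3] Fz -1.1 q [-0.44  0.56  1.62  0.    0.96 -0.49]
move [19.5  7.2 -1.6] rot [-0.  -0.  -0.1]
cap 463 [[19.8, -184.3], [102.9, -104.0]] [  64.01611036 -143.64921754]
0.46590397652126786
```

Call:
{"api": "send_rows", "payload": {"steps": "6 8 0 0 0 0 40;14 8 0 0 0 0 40;21 8 0 0 0 0 40;26 8 0 0 0 0 40;29 8 0 0 0 0 40"}}

```text
time: 11.72
eef_pos: [0.5891, -0.2333, 0.0352]
ee_rot: [0.0, 0.691, 0.723, 0.0]
wrist_force: [-1.2, -0.6, -0.5]
width: 0.466
finger_force: 0.0
```

```bash
python3 go.py 59 -205 36 90
```

```text
t 11.72 tray pos [  59.3 -195.2] z 35.2 yaw 90.0 F tray [-1.2 -0.6] Fz -0.5 q [-0.4   0.55  1.64  0.    0.96 -0.44]
move [-9.8 -0.3 -0.8] rot [ 0. -0.  0.]
```

Call:
{"api": "send_rows", "payload": {"steps": "2 0 0 0 0 0 40;4 0 0 0 0 0 40;6 0 0 0 0 0 40;8 0 0 0 0 0 40;9 0 0 0 0 0 40"}}

```text
time: 12.35
eef_pos: [0.5879, -0.2261, 0.0353]
ee_rot: [0.0, 0.691, 0.723, -0.001]
wrist_force: [-3.2, -6.1, 1.3]
width: 0.469
finger_force: 3.0
```

```bash
python3 go.py 59 -205 36 90
```

```text
t 12.35 tray pos [  58.4 -188. ] z 35.3 yaw 90.0 F tray [-3.5 -6. ] Fz 1.3 q [-0.38  0.54  1.65 -0.    0.95 -0.43]
move [-17.    0.6  -0.7] rot [-0.1  0.1  0. ]
```

Call:
{"api": "send_rows", "payload": {"steps": "4 0 0 0 0 0 40;8 0 0 0 0 0 40;12 0 0 0 0 0 40;16 0 0 0 0 0 40;20 0 0 0 0 0 40"}}

```text
time: 12.98
eef_pos: [0.587, -0.206, 0.0353]
ee_rot: [0.0, 0.691, 0.723, -0.001]
wrist_force: [-4.0, -5.1, 2.7]
width: 0.468
finger_force: 3.0
```

```bash
python3 go.py; python3 jar.py
```

```text
t 12.97 tray pos [  58.5 -167.8] z 35.3 yaw 90.0 F tray [-4.2 -5. ] Fz 2.7 q [-0.35  0.53  1.67 -0.    0.94 -0.4 ]
cap 267 [[25.1, -160.5], [104.2, -78.4]] [  72.25662433 -107.83907243]
```

Call:
{"api": "send_rows", "payload": {"steps": "5 0 0 0 0 0 40;10 0 0 0 0 0 40;15 0 0 0 0 0 40;20 0 0 0 0 0 40;25 0 0 0 0 0 40"}}

```text
time: 13.65
eef_pos: [0.5859, -0.1809, 0.0353]
ee_rot: [0.0, 0.691, 0.723, -0.001]
wrist_force: [-3.7, -4.8, 2.4]
width: 0.469
finger_force: 3.0
```

Call:
{"api": "send_rows", "payload": {"steps": "4 0 0 0 0 0 40;8 0 0 0 0 0 40;12 0 0 0 0 0 40;16 0 0 0 0 0 40;20 0 0 0 0 0 40"}}

```text
time: 14.28
eef_pos: [0.585, -0.1609, 0.0353]
ee_rot: [0.0, 0.691, 0.723, -0.001]
wrist_force: [-3.1, -5.9, 2.5]
width: 0.472
finger_force: 2.9
```

```bash
python3 go.py; python3 jar.py pics/s3.png
```

```text
t 14.28 tray pos [  58.5 -122.7] z 35.3 yaw 90.0 F tray [-3.4 -5.7] Fz 2.5 q [-0.29  0.51  1.71 -0.    0.92 -0.33]
cap 232 [[28.0, -115.7], [104.6, -32.3]] [ 74.86283791 -64.17226825]
```

View pics/s3.png

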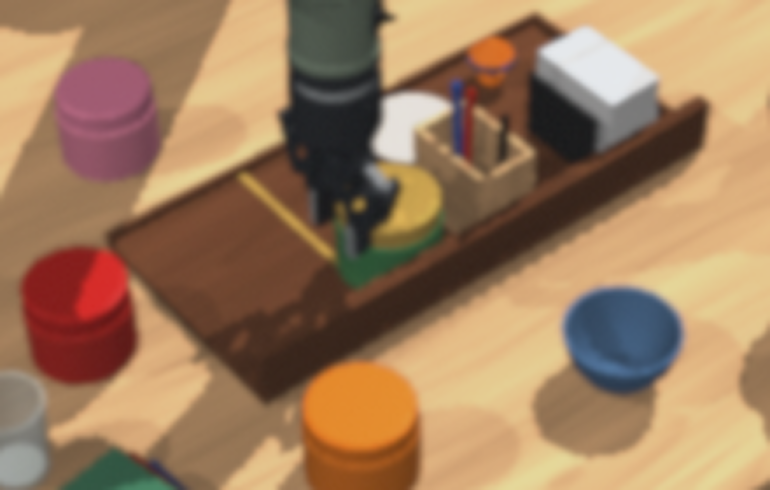

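Call:
{"api": "send_rows", "payload": {"steps": "4 0 0 0 0 0 40;8 0 0 0 0 0 40;12 0 0 0 0 0 40;15 0 0 0 0 0 40;18 0 0 0 0 0 40"}}

```text
time: 14.95
eef_pos: [0.5843, -0.1429, 0.0353]
ee_rot: [0.0, 0.691, 0.723, -0.001]
wrist_force: [-2.5, -7.1, 1.4]
width: 0.469
finger_force: 3.5
```

Call:
{"api": "send_rows", "payload": {"steps": "3 0 0 0 0 0 40;6 0 0 0 0 0 40;9 0 0 0 0 0 40;12 0 0 0 0 0 40;15 0 0 0 0 0 40"}}

```text
time: 15.58
eef_pos: [0.5836, -0.1282, 0.0353]
ee_rot: [0.0, 0.691, 0.723, -0.001]
wrist_force: [-2.9, -5.9, 1.0]
width: 0.466
finger_force: 3.4
```

```bash
python3 go.py; python3 jar.py
```

```text
t 15.57 tray pos [ 58.6 -89.9] z 35.3 yaw 90.0 F tray [-3.2 -5.8] Fz 1.0 q [-0.23  0.5   1.73 -0.    0.91 -0.28]
cap 222 [[34.3, -83.7], [102.4, 2.0]] [ 76.10734646 -32.55682164]
```

Call:
{"api": "send_rows", "payload": {"steps": "3 0 0 0 0 0 40;6 0 0 0 0 0 40;9 0 0 0 0 0 40;12 0 0 0 0 0 40;15 0 0 0 0 0 40"}}

```text
time: 16.25
eef_pos: [0.583, -0.1131, 0.0352]
ee_rot: [0.0, 0.691, 0.723, -0.001]
wrist_force: [-2.9, -6.3, 2.4]
width: 0.467
finger_force: 3.4
```

Call:
{"api": "send_rows", "payload": {"steps": "3 0 0 0 0 0 40;6 0 0 0 0 0 40;9 0 0 0 0 0 40;11 0 0 0 0 0 40;13 0 0 0 0 0 40"}}

```text
time: 16.88
eef_pos: [0.5824, -0.1001, 0.0352]
ee_rot: [0.0, 0.691, 0.723, -0.001]
wrist_force: [-3.7, -6.3, 1.1]
width: 0.467
finger_force: 3.3
```

```bash
python3 go.py; python3 jar.py pics/s4.png
```

```text
t 16.88 tray pos [ 58.6 -61.8] z 35.2 yaw 90.0 F tray [-4.  -6.1] Fz 1.1 q [-0.19  0.49  1.75 -0.    0.91 -0.23]
cap 212 [[32.4, -54.3], [104.0, 28.6]] [75.61579678 -5.78938955]
```

View pics/s4.png

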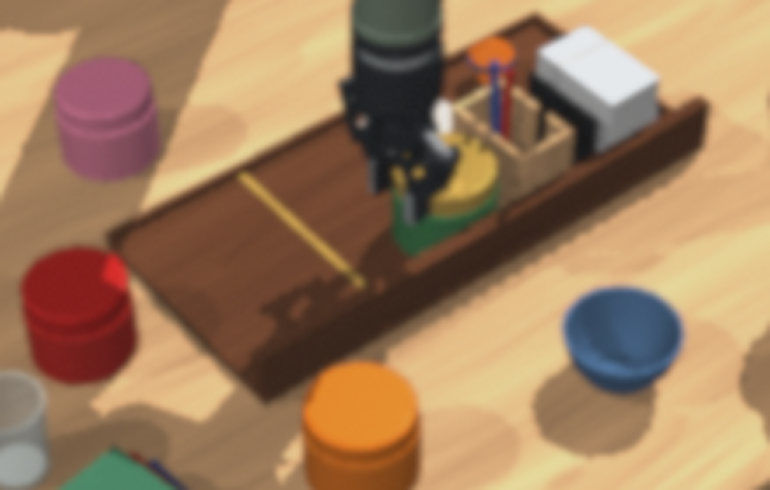

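The jar is pushing the cup along the wall, with about 20 mm left to the buffer. I'll go on in small steps.

Call:
{"api": "send_rows", "payload": {"steps": "2 0 0 0 0 0 40;4 0 0 0 0 0 40;6 0 0 0 0 0 40;8 0 0 0 0 0 40"}}

```text
time: 17.42
eef_pos: [0.582, -0.0921, 0.0352]
ee_rot: [0.0, 0.691, 0.723, -0.001]
wrist_force: [-2.4, -5.9, 2.0]
width: 0.468
finger_force: 3.3
```

Call:
{"api": "send_rows", "payload": {"steps": "2 0 0 0 0 0 40;3.5 0 0 0 0 0 40;5 0 0 0 0 0 40"}}

```text
time: 17.8
eef_pos: [0.5819, -0.0871, 0.0352]
ee_rot: [0.0, 0.691, 0.723, -0.001]
wrist_force: [-3.0, -5.9, 2.3]
width: 0.462
finger_force: 3.3
```

Call:
{"api": "send_rows", "payload": {"steps": "2 0 0 0 0 0 40;3.5 0 0 0 0 0 40;5 0 0 0 0 0 40"}}

```text
time: 18.18
eef_pos: [0.5816, -0.0821, 0.0352]
ee_rot: [0.0, 0.691, 0.723, -0.001]
wrist_force: [-2.1, -5.9, 1.9]
width: 0.472
finger_force: 3.3
```

Call:
{"api": "send_rows", "payload": {"steps": "1.5 0 0 0 0 0 40;3 0 0 0 0 0 40;4 0 0 0 0 0 40"}}

```text
time: 18.55
eef_pos: [0.5814, -0.0781, 0.0352]
ee_rot: [0.0, 0.691, 0.723, -0.001]
wrist_force: [-2.9, -6.5, 1.5]
width: 0.47
finger_force: 3.3
```

Call:
{"api": "send_rows", "payload": {"steps": "1.5 0 0 0 0 0 40;3 0 0 0 0 0 40;4 0 0 0 0 0 40"}}

```text
time: 18.92
eef_pos: [0.5812, -0.0741, 0.0352]
ee_rot: [0.0, 0.691, 0.723, -0.001]
wrist_force: [-1.8, -5.8, 1.8]
width: 0.47
finger_force: 3.3
```

Call:
{"api": "send_rows", "payload": {"steps": "1.5 0 0 0 0 0 40;3 0 0 0 0 0 40;4 0 0 0 0 0 40"}}

```text
time: 19.3
eef_pos: [0.5811, -0.0701, 0.0352]
ee_rot: [0.0, 0.691, 0.723, -0.001]
wrist_force: [-2.8, -6.5, 2.6]
width: 0.469
finger_force: 3.7
```

Call:
{"api": "send_rows", "payload": {"steps": "1.5 0 0 0 0 0 40;3 0 0 0 0 0 40;4 0 0 0 0 0 40"}}

```text
time: 19.68
eef_pos: [0.5815, -0.0677, 0.0354]
ee_rot: [0.002, 0.69, 0.724, -0.002]
wrist_force: [-2.3, -11.9, 2.8]
width: 0.474
finger_force: 6.0
```

Call:
{"api": "send_rows", "payload": {"steps": "1.5 0 0 0 0 0 40;3 0 0 0 0 0 40;4 0 0 0 0 0 40"}}

```text
time: 20.05
eef_pos: [0.5815, -0.0658, 0.0357]
ee_rot: [0.003, 0.69, 0.724, -0.003]
wrist_force: [-2.4, -18.5, 2.5]
width: 0.468
finger_force: 9.0
```

The buffer has been felt. The push is 18.5 N, of which about 6 N is friction. I'll hold here.

Call:
{"api": "send_rows", "payload": {"steps": "0 0 0 0 0 0 40;0 0 0 0 0 0 40;0 0 0 0 0 0 40;0 0 0 0 0 0 40;0 0 0 0 0 0 40"}}

```text
time: 20.68
eef_pos: [0.5815, -0.0658, 0.0357]
ee_rot: [0.003, 0.69, 0.724, -0.002]
wrist_force: [-2.5, -17.1, 3.1]
width: 0.476
finger_force: 8.4
```

Call:
{"api": "send_rows", "payload": {"steps": "-1 0 0 0 0 0 40;-2 0 0 0 0 0 40;-3 0 0 0 0 0 40;-4 0 0 0 0 0 40;-5 0 0 0 0 0 40"}}

```text
time: 21.3
eef_pos: [0.5815, -0.0674, 0.0352]
ee_rot: [0.001, 0.691, 0.723, -0.001]
wrist_force: [-0.1, -4.8, 0.9]
width: 0.465
finger_force: 2.7
```

Call:
{"api": "send_rows", "payload": {"steps": "-0.5 0 0 0 0 0 40;-1 0 0 0 0 0 40;-1.5 0 0 0 0 0 40;-2 0 0 0 0 0 40;-2.5 0 0 0 0 0 40"}}

```text
time: 21.92
eef_pos: [0.5816, -0.0681, 0.0351]
ee_rot: [-0.0, 0.691, 0.723, 0.0]
wrist_force: [-0.6, -1.8, 0.9]
width: 0.466
finger_force: 1.1
```

Call:
{"api": "send_rows", "payload": {"steps": "-0.5 0 0 0 0 0 40;-1 0 0 0 0 0 40;-1.5 0 0 0 0 0 40;-2.5 0 0 0 0 0 40;-4 0 0 0 0 0 40"}}

```text
time: 22.55
eef_pos: [0.5819, -0.0724, 0.0351]
ee_rot: [-0.0, 0.691, 0.723, 0.0]
wrist_force: [0.6, 0.2, -0.6]
width: 0.466
finger_force: 0.0
```

Call:
{"api": "send_rows", "payload": {"steps": "-10 0 0 0 0 0 40;-25 0 0 0 0 0 40;-45 0 0 0 0 0 40;-60 0 -30 0 0 0 40;-60 0 -70 0 0 0 40"}}

```text
time: 23.18
eef_pos: [0.5837, -0.1348, 0.1048]
ee_rot: [-0.001, 0.692, 0.722, -0.001]
wrist_force: [1.1, 0.3, 0.3]
width: 0.465
finger_force: 0.0
```

Call:
{"api": "send_rows", "payload": {"steps": "-40 -30 -50 0 0 0 40;-80 -70 -80 0 0 0 40;-120 -110 -80 0 0 0 40;-120 -110 -80 0 0 0 40"}}

```text
time: 23.68
eef_pos: [0.4775, -0.261, 0.1861]
ee_rot: [0.001, 0.693, 0.721, -0.0]
wrist_force: [0.2, 1.1, -1.1]
width: 0.467
finger_force: 0.0
```

```bash
python3 go.py; python3 jar.py; python3 - <<'E'
from h import *
from rig import viewer
a=viewer.camera("scene");cv2.imwrite("pics/f1.png",cv2.resize(a["image"][195:295,250:400,::-1],(800,533),interpolation=cv2.INTER_CUBIC))
b=viewer.camera("top");cv2.imwrite("pics/f2.png",cv2.resize(b["image"][190:330,210:450,::-1],(800,467),interpolation=cv2.INTER_CUBIC))
E
```

```text
t 23.68 tray pos [ -53.4 -217.8] z 186.1 yaw 89.7 F tray [0.3 1.1] Fz -1.1 q [-0.52  0.28  1.66 -0.    1.2  -0.56]
cap 310 [[22.5, -24.8], [102.9, 29.4]] [64.42000496  4.48162863]
```

View pics/f1.png

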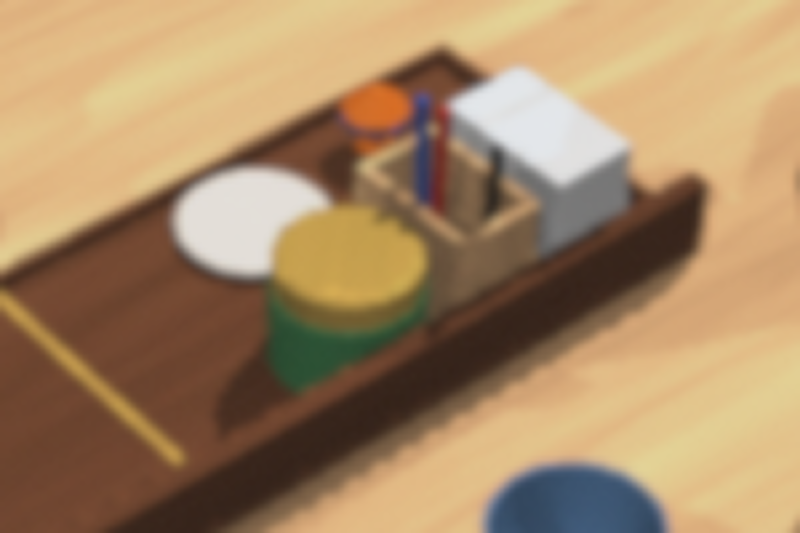

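View pics/f2.png

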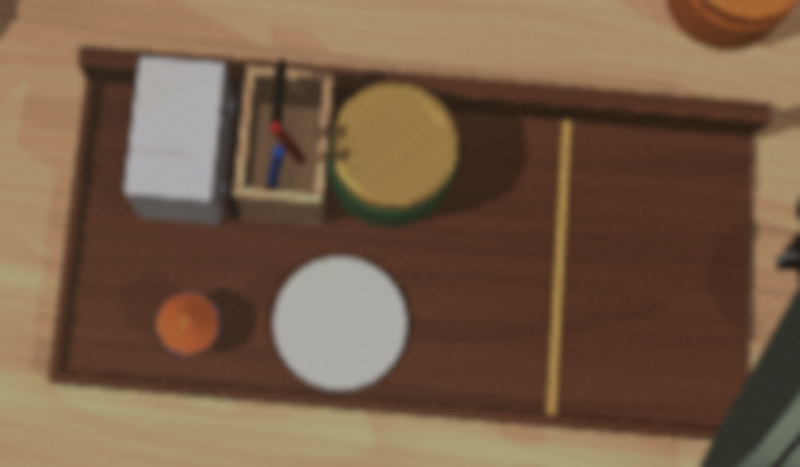

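Both views show the jar (cap at 395,145 from above) tight against the cup and the wall, with the cup at the bookend's buffer. The coaster and top are untouched and the robot is clear.

```bash
python3 -c "
from rig import r;print(r.hand_in())"
```

```text
the job is handed in; nothing more can be done
None
```

I handed the job in at about 24 s: the green jar and pen cup stand tight against each other and the back wall, with the cup at the bookend's buffer. I pressed the row there at 17–18 N for over half a second. The first push along the wall wedged the jar and briefly read about 25 N at the wrist (22.5 N of it horizontal), close to the 25 N limit, so I switched to a two-finger push.

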